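# Widen the telescoping flute cradle by one hole and lay the flute in it

### The arm

A 7-joint arm with a two-finger parallel gripper is mounted at the origin on the work surface; the furniture and walls round the work are solid. World frame = base frame: x ahead of the robot, y to its left, z up, the work surface at z = 0. Lengths are in m, angles in rad, forces in N, time in s.
With the tool pointing down it reaches from about 0.425 to 0.875 m from the base axis. Payload 4.7 kg.
Tool frame: the origin (TCP) lies at the very end of the fingers, on their centre line; the grasp point (between the pads) lies arm.grip_depth behind it (arm.grip_depth is the distance from the TCP to the grasp point, in m); z points along the fingers, y is the direction in which the jaws open and shut (so a half turn about z gives the same grasp; the last joint's range is limited). The gripper opens to 85 mm and grips with 20 to 120 N. Pads are 22 mm wide; open, the fingers measure 114 mm over their backs; the gripper's body (76 mm by 85 mm) begins 54 mm behind the grasp point. The pads swing forward as they close: fully open they stand 13 mm farther back than shut.
Start: joints at [-1.322, 0.321, -0.07, 1.45, 0.023, 1.371, -0.057], TCP at [0.151, 0.632, 0.231] pointing down, gripper open.
Joint ranges: [-2.86, 2.86], [-0.3, 2.09], [-1.38, 1.24], [0.06, 2.45], [-1.56, 4.7], [0.09, 2.05], [-2.69, 2.69]. Speed limits (rad/s): [2.57, 2.57, 3.14, 3.14, 3.14, 3.14, 3.14].

### API

Orientations are given as [roll, pitch, yaw] about the fixed x, y, z axes, in that order (R = Rz(yaw) Ry(pitch) Rx(roll)).
In Python, from plant import arm gives the robot as it stands.
- The arm moves only by the tool step_arm, never from a script. Its argument "commands" is a list of rows, each an object with "turn": the turn, a rotation vector about the tool's x, y, z in units of 6 degrees (1.0 is 6 degrees), a list of three; "delta_pos": the shift along the tool's x, y, z in units of 30 mm (1.0 is 30 mm), a list of three; "hand": the opening in per cent of the stroke, from 0 (shut) to 100 (fully open). In form: [{"turn": [rx, ry, rz], "delta_pos": [tx, ty, tz], "hand": hand}, ...]. A call has 1 to 12 rows; each row is the pose to reach, as a shift and turn from the pose measured when the call began, along the tool's axes at that moment; what a row does not reach only later rows make up. A row lasts 1/8 s, in which the tool goes at most 62.5 mm and 10.7 degrees, less where a joint would pass 70% of its speed; a pose out of reach is approached as far as the arm can. A call with a gripper value outside its range is refused whole. The fingers move at their own pace and stop on an object; "squeeze" is the grip in N (left out, the last holds). Time passes only in rows, so rows that repeat a pose let the fingers close. It gives the time, the measured TCP pose, the force and the opening at its end, in the units of the state.
- arm.observe(): the state, without advancing time (a new reading comes with each control period).
- arm.read_camera(name): name is "side" or "top" or "wrist"; returns the picture (420x560x3 uint8, blue, green, red); there is no depth.
- arm.camera_info(name): a dict with "fx", "fy", "cx", "cy" (pixels), "world_to_cam" (4x4, takes a point from world to camera coordinates). Camera axes: x right, y down, z forward; pixel columns grow to the right and rows downward; lengths in m; the calibration is good to about 2 mm. The wrist camera is an equidistant fisheye: a pixel r from the principal point sees the ray r / f radians off the axis. A picture is of the moment at which its call begins: read the wrist's pose just before it. camera_info takes no time and is no camera call; for the wrist camera it gives the pose at the moment of the call.
- arm.close_job(): hands the job in, once; it reports no verdict.
Trained networks look in the newest picture that a camera, given by its name, has taken for a name from the list of things; names that differ only in an ending like _2 or _b are one class to them, and where a whole thing is asked for, a point or a joint stands for the part that bears it (a point fixed in the world has none). Each returns a list of dicts, best first, with "confidence" (0 to 1); they miss things now and then, are a little off and sometimes report something else, mostly with a low value. They report only what shows in the picture. A call takes as long as a camera call.
- arm.find_in(label, camera): "location" ([column, row] in pixels, amid what is visible of it).
- arm.silhouettes(label, camera): "mask" (420x560 bool, what is visible of it) and "location" ([column, row] in pixels, amid what is visible of it).
The state is a dict: "t": time; "joints": joint angles; "joint_velocities": joint speeds; "tau": joint torques, N m; "ee_pos": TCP position; "eef_rot": TCP orientation; "wrist_force": force on the tool from outside, world axes, zero at the start; "ft_torque": the same for the moment, N m; "width": opening from 0.0 (shut) to 1.0 (fully open).
Only numpy, scipy, OpenCV 4.12 (cv2) and the standard library are available. Lean on these libraries where they do the work, as an engineer would, in place of code of your own. Each camera call takes 0.05 s, during which the arm holds its last target.

### The job

Widen the flute cradle by one hole: push in its sprung brass button, slide the square tube outwards and stop as soon as the button pops out through the hole in the stop plate, without forcing the tube against the locked button. Then lay the flute, keys up, gently across both forks so that it sticks out about equally past each, and leave everything else on the bench where it is.

Things in the scene. Friction and masses are not known exactly. Their poses are not given: they have to be found in the camera images.
- stand: Flute cradle, fixed to the bench: grey base 280x66x12 mm, clamp block (40 mm wide, 94 high) holding a level 25 mm square steel tube, over which an aluminium outer tube slides: 30x30 mm square, 206 mm long, axis 75 mm above the bench. Origin on the bench below the button; x along the tubes, outwards from clamp block to free end; y the way the button faces (roughly to the robot); z up.
- tube (a joint): How far the outer tube is slid outwards (along the stand's x), m; 0 = locked in the first hole, as at the start. The next 12 mm hole is in a steel stop plate screwed to the tube's side wherever the last user set it, 38 to 68 mm on: feel for it. The button in a hole locks the tube with about 1 mm of play; over 15 N against it harms it. The tube drags with 2 to 6 N and stays where left.
- button (a joint): How far the brass snap button is pushed in, m: 0 = fully out, locked; 0.005 = flush with the tube's side; 0.007 = trapped under the wall, between holes. Spring 2 N when out, 3.3 N flush. A gripper closed across the tube's two sides at the button presses it flush; pulling the tube outwards with 5 to 12 N makes the round head dive under the rim within 10 mm; the pull drops until the next hole.
- button_tip (a point): Tip of the button's round head (11 mm diameter, standing 5 mm out of the tube's side at mid-height, 20 mm from the tube's axis, 75 mm above the bench). The button sits on the inner tube, so it does not travel with the outer tube. Axes as the stand's. Nothing stands beside the tubes here, and nothing above them within 80 mm along the tube.
- tube_fork (a point): Bottom of the V-fork on the sliding tube's free end (centre line of its bars), 112 mm above the bench; at the start 95 mm outwards of the button; moves with the tube.
- fixed_fork (a point): Bottom of the V-fork on the clamp block (centre line of its bars), 112 mm above the bench, 135 mm inwards of the button. Both forks: rubber-clad bars of 9 mm diameter in a 90 degree V across the tube, 62 mm wide, tops 148 mm above the bench.
- flute_center (a point): Middle of the flute body (black tube, silver ends, gilt keys), on the axis of its tube, 9 mm above what it lies on: 355 mm long, tube 20 mm wide and 18 high, low keys on top (to 28 mm above the bench), about 0.25 kg, lying keys up on the bench. y along the flute, z up through the keys. Grasp across the tube at the middle. Lying in the forks this point is about 137 mm above the bench.
- spirit_lamp: Bystander: glass spirit lamp, 70 mm wide, 79 mm high; origin under its centre.
- paste_jar: Bystander: white jar of yellow paste, 86 mm wide, 74 mm high; origin under its centre.
- oil_bottle: Bystander: white dropper bottle, 29 mm wide, 87 mm high; origin under its centre.
- pad_tin: Bystander: open round tin, 64 mm wide, 21 mm high; origin under its centre.
- hammer: Bystander: small brass hammer lying flat, 174 mm long, its origin under its middle.
- file: Bystander: needle file with wooden handle lying flat, 167 mm long, its origin under its middle.

How it is judged:
On the way:
1. the tube has been slid out to the next hole and the button has popped out and locked it (value of joint tube between 0.035 and 0.071 m and value of joint button below 0.0015 m), for 0.2 s.
At the end, for the whole second after the job is handed in: Tube locked in the next hole (button out within 1.5 mm), flute at rest in the bottom of both V-forks, keys up (within about 35 degrees), reaching at least 12 mm past each (all of step 1 and horizontal distance between flute_center and tube_fork below 0.165 m and horizontal distance between flute_center and fixed_fork below 0.165 m and y of flute_center in the frame of stand between -0.008 and 0.008 m and z of flute_center in the frame of stand between 0.13 and 0.145 m and angle between the y axis of flute_center and the x axis of stand, either way round below 0.07 rad and angle between flute_center's own z axis and vertical below 0.6 rad and linear speed of flute below 0.02 m/s); the robot touches nothing.
It fails at once if the tube was forced against the button (over 15 N between them) (contact force between button and tube above 15 N).
It fails at once if the flute was pressed hard onto the cradle (over 35 N) (contact force between flute and stand above 35 N).
It fails at once if the flute was dropped (it fell freely, over 0.6 m/s) (linear speed of flute above 0.6 m/s and contact force between the fingers and flute below 0.1 N).
It fails at once if one of the other things was moved more than 3 cm (distance of any of spirit_lamp, paste_jar, oil_bottle, pad_tin, hammer, file from where it was at the start of the episode above 0.03 m).
It also fails if it takes over 64 s, if anything falls off the work surface, if the arm or the gripper's body presses on something with over 40 N, if the wrist force passes 120 N, or if a joint passes its speed limit or range.

## Working session

There is one attempt and no reset: what is moved stays moved. The work goes in short steps, Python scripts to look and compute and a tool call to move; the robot and the scene stay as the last step left them, time stands still between calls to the robot, and variables do not carry over. Pictures are saved under pics/ and viewed, and the job is handed in when it is done.

Besides the shell and the picture viewer there is one more tool, called as name(argument=value, ...), one argument or row to a line, values as JSON. step_arm: Moves the arm, as the interface text tells. Its arguments: {"type":"object","properties":{"commands":{"type":"array","items":{"type":"object","properties":{"turn":{"type":"array","items":{"type":"number"}},"delta_pos":{"type":"array","items":{"type":"number"}},"hand":{"type":"number"}}}},"squeeze":{"type":"number"}},"required":["commands"]}

```bash
ls; mkdir -p pics
cat > h.py <<'E'
import numpy as np, cv2
from plant import arm
from scipy.spatial.transform import Rotation as R
def ray(cam,px,info=None):
    i=info or arm.camera_info(cam); T=np.array(i['world_to_cam']); Rm=T[:3,:3]; o=-Rm.T@T[:3,3]
    a=np.array([(px[0]-i['cx'])/i['fx'],(px[1]-i['cy'])/i['fy']])
    if cam=='wrist':
        th=np.hypot(*a); d=np.array([*(a/max(th,1e-9)*np.sin(th)),np.cos(th)])
    else: d=np.array([a[0],a[1],1.])
    d=Rm.T@d; return o,d/np.linalg.norm(d)
def atz(cam,px,z,info=None):
    o,d=ray(cam,px,info); return o+d*(z-o[2])/d[2]
def tri(rays):
    A=np.zeros((3,3));b=np.zeros(3)
    for o,d in rays:
        P=np.eye(3)-np.outer(d,d);A+=P;b+=P@o
    p=np.linalg.solve(A,b); return p,[np.linalg.norm((np.eye(3)-np.outer(d,d))@(p-o)) for o,d in rays]
def proj(cam,p,info=None):
    i=info or arm.camera_info(cam); T=np.array(i['world_to_cam']); c=T[:3,:3]@np.array(p)+T[:3,3]
    if cam=='wrist':
        r=np.hypot(c[0],c[1]);th=np.arctan2(r,c[2]);return np.array([i['cx']+i['fx']*th*c[0]/r,i['cy']+i['fy']*th*c[1]/r])
    return np.array([i['cx']+i['fx']*c[0]/c[2],i['cy']+i['fy']*c[1]/c[2]])
E
python3 - <<'E'
from h import *
print(arm.grip_depth); s=arm.observe(); print({k:np.round(v,3) for k,v in s.items()})
for c in ['side','top','wrist']:
    cv2.imwrite(f'pics/{c}0.png',arm.read_camera(c))
    i=arm.camera_info(c);T=np.array(i['world_to_cam']);print(c,i['fx'],i['cx'],i['cy'],np.round(-T[:3,:3].T@T[:3,3],3),np.round(T[2,:3],3))
    for l in ['stand','button_tip','tube_fork','fixed_fork','flute_center','spirit_lamp','paste_jar','oil_bottle','pad_tin','hammer','file']:
        print(c,l,[(np.round(d['location']),round(d['confidence'],2)) for d in arm.find_in(l,c)[:2]])
E
```

```text
pics
0.0187
{'t': np.float64(0.0), 'joints': array([-1.322,  0.322, -0.07 ,  1.452,  0.023,  1.371, -0.057]), 'joint_velocities': array([ 0.001, -0.   , -0.001, -0.001,  0.001, -0.   ,  0.002]), 'tau': array([ 0.0000e+00, -4.9357e+01, -3.8200e-01, -3.1434e+01,  1.3000e-02,
        1.1000e-02, -0.0000e+00]), 'ee_pos': array([0.151, 0.632, 0.23 ]), 'eef_rot': array([-3.14 ,  0.   ,  2.907]), 'wrist_force': array([-1.001,  0.087,  0.184]), 'ft_torque': array([-0.009, -0.019, -0.065]), 'width': np.float64(1.001)}
side 479.5204293454878 284.3238321982595 213.4182196267048 [0.525 1.369 0.943] [-0.026 -0.837 -0.547]
side stand [(array([238., 204.]), 0.89)]
side button_tip []
side tube_fork [(array([237., 204.]), 0.62)]
side fixed_fork [(array([237., 208.]), 0.68), (array([301., 304.]), 0.42)]
side flute_center [(array([298., 219.]), 0.89)]
side spirit_lamp [(array([323., 353.]), 0.73), (array([239., 202.]), 0.55)]
side paste_jar [(array([304., 302.]), 0.6)]
side oil_bottle [(array([354., 309.]), 0.73)]
side pad_tin [(array([362., 288.]), 0.58)]
side hammer [(array([300., 168.]), 0.64)]
side
[... 357 characters left out ...]
)]
top spirit_lamp [(array([119., 232.]), 0.82)]
top paste_jar [(array([164., 217.]), 0.65)]
top oil_bottle [(array([159., 259.]), 0.61)]
top pad_tin [(array([200., 270.]), 0.63)]
top hammer [(array([405., 218.]), 0.54)]
top file [(array([425., 227.]), 0.53)]
wrist 325.19226210127806 276.387198685275 210.49723850843364 [0.077 0.65  0.374] [ 0.292 -0.07  -0.954]
wrist stand []
wrist button_tip []
wrist tube_fork []
wrist fixed_fork []
wrist flute_center [(array([ 17., 379.]), 0.66)]
wrist spirit_lamp [(array([281., 348.]), 0.81)]
wrist paste_jar [(array([282., 351.]), 0.18)]
wrist oil_bottle [(array([180., 333.]), 0.5)]
wrist pad_tin [(array([ 96., 303.]), 0.79)]
wrist hammer []
wrist file []
```

View pics/top0.png

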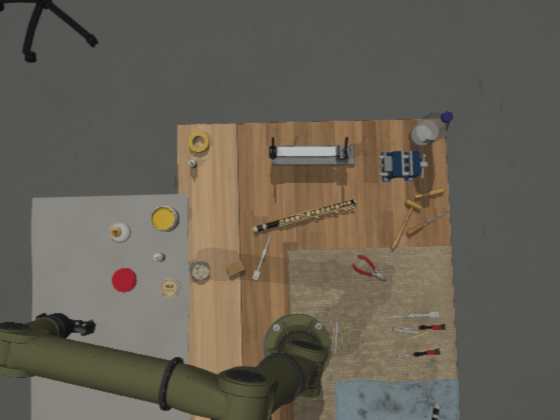

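View pics/side0.png

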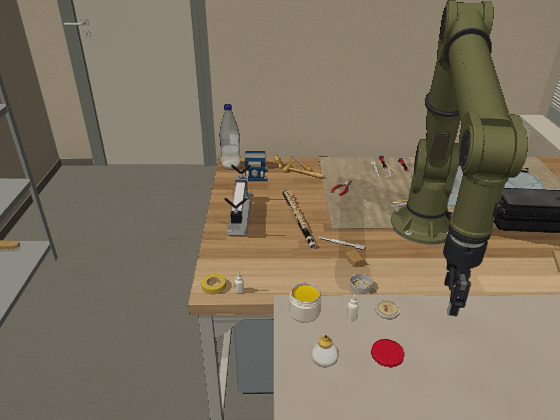

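View pics/wrist0.png

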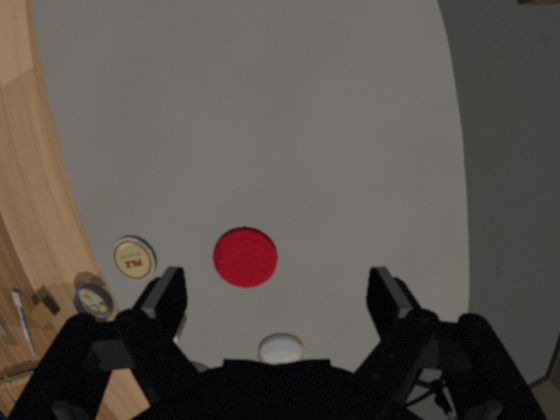

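Run:
```python
from h import *
t=cv2.imread('pics/top0.png');s=cv2.imread('pics/side0.png')
cv2.imwrite('pics/topc.png',cv2.resize(t[120:250,245:365],None,fx=5,fy=5,interpolation=cv2.INTER_CUBIC)[:600])
cv2.imwrite('pics/sidec.png',cv2.resize(s[160:260,215:335],None,fx=6,fy=6,interpolation=cv2.INTER_CUBIC))
for p in [(272,155),(355,155),(254,231),(355,202)]: print(p,atz('top',p,0.012))
```

```text
(272, 155) [0.63974992 0.06809117 0.012     ]
(355, 155) [ 0.63277785 -0.21240598  0.012     ]
(254, 231) [0.38544646 0.13488547 0.012     ]
(355, 202) [ 0.47355844 -0.20661623  0.012     ]
```

View pics/topc.png

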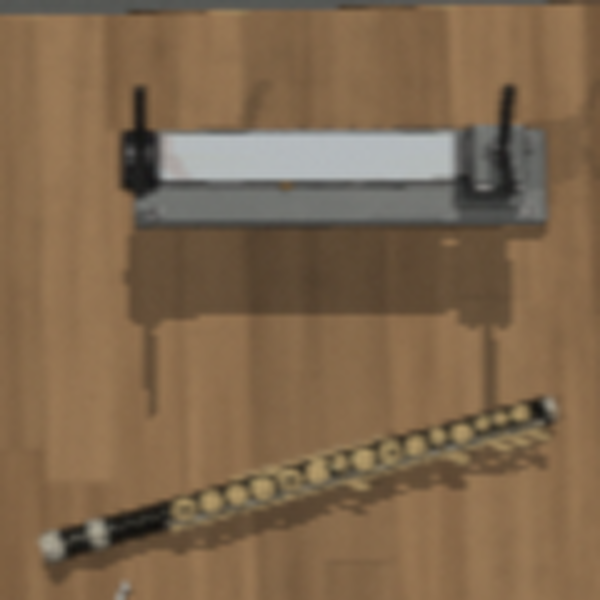

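View pics/sidec.png

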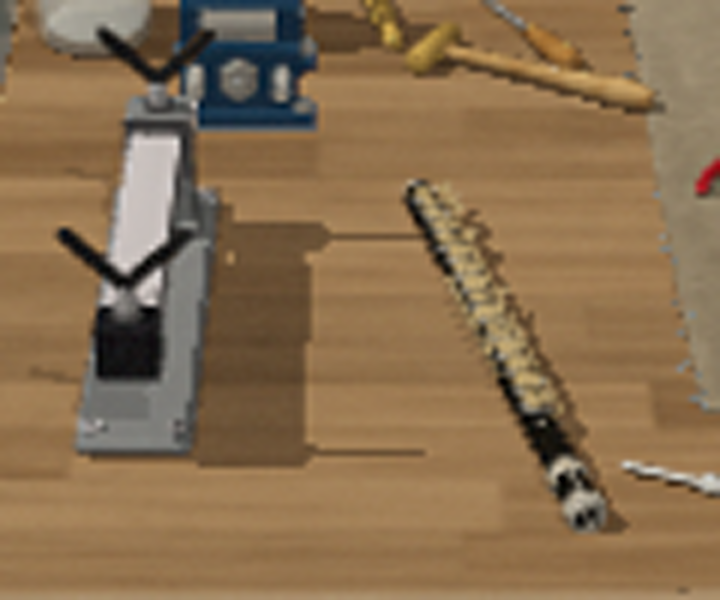

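Run:
```python
from h import *
tp=lambda c:(245+c[0]/5-.4,120+c[1]/5-.4)
sp=lambda c:(215+c[0]/6-.4,160+c[1]/6-.4)
print('button',atz('top',tp((287,184)),.075))
for n,a,b in [('tubefork bottom',(140,160),(124,282)),('tf top near side?',(140,88),(62,233)),('ff bottom',(505,165),(157,75)),('ff top',(511,88),(103,33))]:
    print(n,tri([ray('top',tp(a)),ray('side',sp(b))]))
for z,a in [(.012,(135,226)),(.012,(547,226)),(.09,(160,182)),(.09,(455,182)),(.09,(160,131)),(.09,(455,131))]: print(a,atz('top',tp(a),z))
for n,a,b in [('flute L',(42,548),(590,520)),('flute R',(556,405),(415,188))]:
    print(n,atz('top',tp(a),.009),atz('side',sp(b),.009))
for l in ['spirit_lamp','paste_jar','oil_bottle','pad_tin','hammer','file']:
    for c in ['top','side']:
        d=arm.find_in(l,c)
        if d: print(l,c,round(d[0]['confidence'],2),np.round(atz(c,d[0]['location'],.03),3))
```

```text
button [ 0.62202347 -0.02909981  0.075     ]
tubefork bottom (array([0.6381332 , 0.06571943, 0.11661838]), [np.float64(0.005353422852958122), np.float64(0.005353422852958021)])
tf top near side? (array([0.67363459, 0.06465406, 0.14727037]), [np.float64(0.0013680488101795517), np.float64(0.0013680488101795241)])
ff bottom (array([ 0.63119229, -0.16506572,  0.117571  ]), [np.float64(0.0074514807838865), np.float64(0.007451480783886329)])
ff top (array([ 0.668313  , -0.16581533,  0.1464127 ]), [np.float64(0.0014619606808734965), np.float64(0.0014619606808732176)])
(135, 226) [0.60651384 0.07031152 0.012     ]
(547, 226) [ 0.59951288 -0.20780898  0.012     ]
(160, 182) [0.62286079 0.05335763 0.09      ]
(455, 182) [ 0.61813986 -0.13632635  0.09      ]
(160, 131) [0.65589993 0.05247145 0.09      ]
(455, 131) [ 0.65123571 -0.13745153  0.09      ]
flute L [0.39159332 0.13820874 0.009     ] [0.39328307 0.13265121 0.009     ]
flute R [ 0.47841596 -0.20999467  0.009     ] [ 0.48059735 -0.21885877  0.009     ]
spirit_lamp top 0.82 [0.395 0.576 0.03 ]
spirit_lamp side 0.73 [0.402 0.585 0.03 ]
paste_jar top 0.65 [0.439 0.428 0.03 ]
paste_jar side 0.6 [0.437 0.413 0.03 ]
oil_bottle top 0.61 [0.303 0.448 0.03 ]
oil_bottle side 0.73 [0.306 0.44  0.03 ]
pad_tin top 0.63 [0.263 0.314 0.03 ]
pad_tin side 0.58 [0.27  0.354 0.03 ]
hammer top 0.54 [ 0.415 -0.369  0.03 ]
hammer side 0.64 [ 0.411 -0.371  0.03 ]
file top 0.53 [ 0.384 -0.434  0.03 ]
file side 0.61 [ 0.38  -0.363  0.03 ]
```

```bash
cat >> h.py <<'E'
def plan(p,yaw,roll=np.pi,pitch=0.):
    s=arm.observe(); R0=R.from_euler('xyz',s['eef_rot']); R1=R.from_euler('xyz',[roll,pitch,yaw])
    print('now',np.round(s['ee_pos'],4),np.round(s['eef_rot'],4),'t',round(float(s['t']),2),'F',np.round(s['wrist_force'],1))
    print('delta',np.round(R0.inv().apply(np.array(p)-s['ee_pos'])/.03,3),'turn',np.round((R0.inv()*R1).as_rotvec()/np.radians(6),3))
E
python3 -c "
from h import *
plan([.55,-.01,.25],1.546)"
```

```text
now [0.1512 0.6322 0.2313] [3.1415 0.     2.9069] t 2.4 F [-0.1  0.1 -0.4]
delta [-17.906 -17.727  -0.623] turn [ 1.0000e-03 -0.0000e+00  1.2995e+01]
```

step_arm(
  commands=[
    {"delta_pos":[-3,-3,-0.6],"turn":[0,0,2],"hand":100},
    {"delta_pos":[-6,-6,-0.6],"turn":[0,0,4],"hand":100},
    {"delta_pos":[-9,-9,-0.6],"turn":[0,0,6],"hand":100},
    {"delta_pos":[-12,-12,-0.6],"turn":[0,0,8],"hand":100},
    {"delta_pos":[-15,-15,-0.6],"turn":[0,0,10],"hand":100},
    {"delta_pos":[-17.9,-17.7,-0.6],"turn":[0,0,13],"hand":100},
    {"delta_pos":[-17.9,-17.7,-0.6],"turn":[0,0,13],"hand":100},
    {"delta_pos":[-17.9,-17.7,-0.6],"turn":[0,0,13],"hand":100},
    {"delta_pos":[-17.9,-17.7,-0.6],"turn":[0,0,13],"hand":100},
    {"delta_pos":[-17.9,-17.7,-0.6],"turn":[0,0,13],"hand":100},
    {"delta_pos":[-17.9,-17.7,-0.6],"turn":[0,0,13],"hand":100},
    {"delta_pos":[-17.9,-17.7,-0.6],"turn":[0,0,13],"hand":100},
  ],
)

```text
t: 3.9
ee_pos: [0.5478, -0.0057, 0.2498]
eef_rot: [3.14, -0.001, 1.546]
wrist_force: [0.3, 0.2, -0.2]
width: 0.999
```

Run:
```python
from h import *
import pickle
i=arm.camera_info('wrist'); im=arm.read_camera('wrist'); cv2.imwrite('pics/w1.png',im); pickle.dump(i,open('w1.pkl','wb'))
print(np.round(arm.observe()['ee_pos'],4))
for l in ['button_tip','tube_fork','fixed_fork','flute_center']:
    print(l,[(np.round(d['location']),round(d['confidence'],2)) for d in arm.find_in(l,'wrist')[:2]])
for n,p in dict(button=[.617,-.03,.075],tf=[.637,.065,.112],ff=[.634,-.165,.112]).items(): print(n,proj('wrist',p,i))
```

```text
[ 0.5507 -0.0157  0.25  ]
button_tip []
tube_fork [(array([363., 186.]), 0.76), (array([355., 206.]), 0.36)]
fixed_fork [(array([353., 206.]), 0.84)]
flute_center []
button [343.28254151 210.23939095]
tf [375.76202792 119.17823521]
ff [356.58401054 334.99908442]
```

View pics/w1.png

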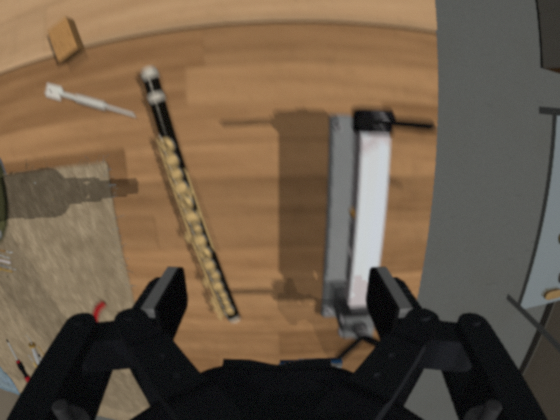

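Run:
```python
from h import *
import pickle
i=arm.camera_info('wrist'); im=arm.read_camera('wrist'); pickle.dump((i,im),open('w2.pkl','wb'))
s=arm.observe();print(np.round(s['ee_pos'],4),np.round(s['eef_rot'],4),s['t'])
cv2.imwrite('pics/w2c.png',cv2.resize(im[95:345,310:440],None,fx=2.4*1.0,fy=2.4))
cv2.imwrite('pics/w2d.png',cv2.resize(im[180:280,320:410],None,fx=6,fy=6,interpolation=cv2.INTER_CUBIC))
```

```text
[ 0.5464 -0.0027  0.2491] [-3.1410e+00 -9.0000e-04  1.5472e+00] 4.2
```

View pics/w2d.png

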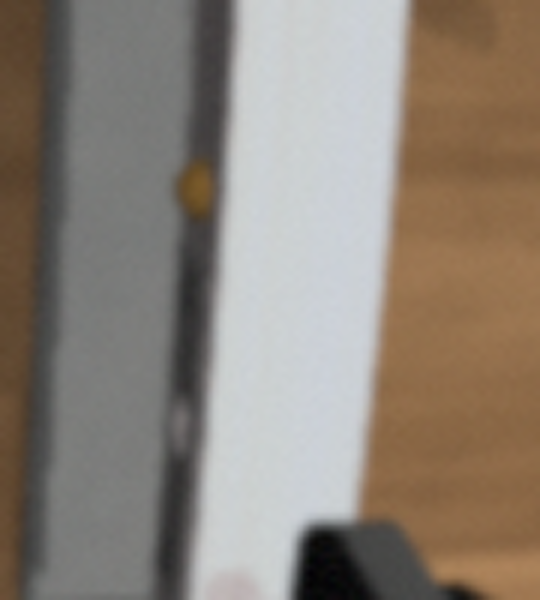

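View pics/w2c.png

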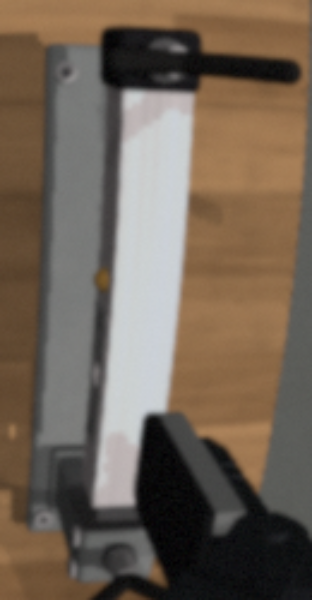

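Run:
```python
from h import *
import pickle
i,im=pickle.load(open('w2.pkl','rb'))
s=arm.observe();print(np.round(s['ee_pos'],4),np.round(s['joint_velocities'],3),s['t'])
f=lambda c:(320+c[0]/6-.4,180+c[1]/6-.4)
T=np.array(i['world_to_cam']);print('cam',-T[:3,:3].T@T[:3,3])
b=atz('wrist',f((183,190)),.075,i);print('button',b)
h=atz('wrist',f((180,425)),.075,i);print('spot',h, np.linalg.norm(h-b))
for c in [(183,255),(170,500)]: print(atz('wrist',f(c),.075,i))
# tube top edges z=.09
g=lambda c:(310+c[0]/2.4-.3,95+c[1]/2.4-.3)
for c in [(122,100),(192,100),(116,280),(184,280),(96,480)]: print('edge',c,atz('wrist',g(c),.09,i))
```

```text
[ 0.5464 -0.0027  0.2491] [-0.013 -0.009 -0.012  0.005  0.003 -0.001  0.003] 4.2
cam [0.54880284 0.07348224 0.39182556]
button [ 0.62263145 -0.02902316  0.075     ]
spot [ 0.62450049 -0.07376958  0.075     ] 0.044785439087109837
[ 0.62320496 -0.04099466  0.075     ]
[ 0.62358581 -0.08897439  0.075     ]
edge (122, 100) [0.62723004 0.04973837 0.09      ]
edge (192, 100) [0.65669133 0.05036861 0.09      ]
edge (116, 280) [ 0.62731967 -0.02447221  0.09      ]
edge (184, 280) [ 0.65745292 -0.02520485  0.09      ]
edge (96, 480) [ 0.62493246 -0.12127854  0.09      ]
```

```bash
python3 -c "
from h import *
plan([.641,-.029,.16],1.548)
plan([.641,-.029,.053],1.548)"
```

```text
now [ 0.5464 -0.0027  0.2491] [-3.1410e+00 -9.0000e-04  1.5472e+00] t 4.2 F [ 0.4 -0.   0.9]
delta [-0.805  3.174  2.967] turn [-0.005 -0.009 -0.008]
now [ 0.5464 -0.0027  0.2491] [-3.1410e+00 -9.0000e-04  1.5472e+00] t 4.2 F [ 0.4 -0.   0.9]
delta [-0.809  3.176  6.534] turn [-0.005 -0.009 -0.008]
```

step_arm(
  commands=[
    {"delta_pos":[-0.81,1.6,0.5],"turn":[0,0,0],"hand":100},
    {"delta_pos":[-0.81,3.17,1.5],"turn":[0,0,0],"hand":100},
    {"delta_pos":[-0.81,3.17,2.6],"turn":[0,0,0],"hand":100},
    {"delta_pos":[-0.81,3.17,2.6],"turn":[0,0,0],"hand":100},
    {"delta_pos":[-0.81,3.17,2.6],"turn":[0,0,0],"hand":100},
    {"delta_pos":[-0.81,3.17,2.6],"turn":[0,0,0],"hand":100},
  ],
)

```text
t: 4.95
ee_pos: [0.6416, -0.0286, 0.1735]
eef_rot: [3.139, -0.002, 1.548]
wrist_force: [-0.4, 0.9, 0.1]
width: 0.999
```

Run:
```python
from h import *
plan([.641,-.029,.053],1.548)
i=arm.camera_info('wrist'); im=arm.read_camera('wrist'); cv2.imwrite('pics/w3.png',im)
plan([.641,-.029,.053],1.548)
print(proj('wrist',[.6225,-.029,.075],i))
```

```text
now [ 0.6416 -0.0286  0.1735] [ 3.1386e+00 -2.2000e-03  1.5480e+00] t 4.95 F [-0.4  0.9  0.1]
delta [-0.021 -0.033  4.016] turn [ 0.029 -0.021 -0.   ]
now [ 0.6416 -0.0288  0.1733] [ 3.1387e+00 -2.1000e-03  1.5478e+00] t 5.0 F [-0.1  0.3  0.2]
delta [-0.017 -0.031  4.01 ] turn [ 0.027 -0.02  -0.002]
[251.36643706 212.98504059]
```

View pics/w3.png

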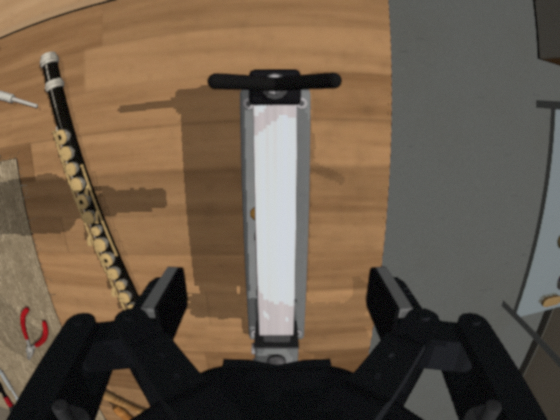

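step_arm(
  commands=[
    {"delta_pos":[0,0,1.2],"turn":[0,0,0],"hand":100},
    {"delta_pos":[0,0,2.6],"turn":[0,0,0],"hand":100},
    {"delta_pos":[0,0,4.0],"turn":[0,0,0],"hand":100},
    {"delta_pos":[0,0,4.0],"turn":[0,0,0],"hand":80},
    {"delta_pos":[0,0,4.0],"turn":[0,0,0],"hand":55},
    {"delta_pos":[0,0,4.0],"turn":[0,0,0],"hand":55},
  ],
  squeeze=25,
)

```text
t: 5.75
ee_pos: [0.6437, -0.0287, 0.056]
eef_rot: [3.134, -0.003, 1.548]
wrist_force: [-0.4, -0.1, -0.1]
width: 0.552
```

Run:
```python
from h import *
plan([.641,-.029,.053],1.548)
i=arm.camera_info('wrist'); im=arm.read_camera('wrist'); cv2.imwrite('pics/w4.png',im)
print(proj('wrist',[.6225,-.029,.075],i))
```

```text
now [ 0.6437 -0.0287  0.056 ] [ 3.1345e+00 -2.7000e-03  1.5478e+00] t 5.75 F [-0.4 -0.1 -0.1]
delta [-0.013 -0.091  0.1  ] turn [ 0.068 -0.025 -0.002]
[228.91583431 293.45281845]
```

View pics/w4.png

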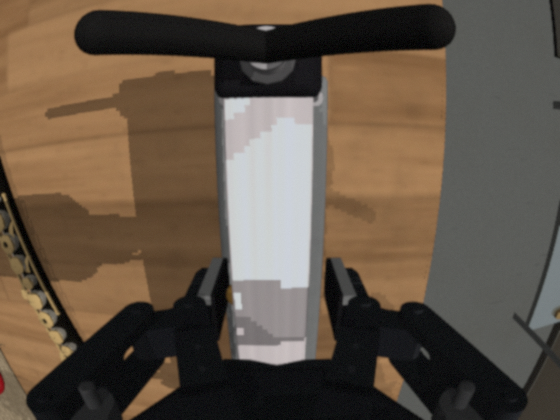

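step_arm(
  commands=[
    {"delta_pos":[0,-0.07,0.08],"turn":[0.06,0,0],"hand":45},
    {"delta_pos":[0,-0.07,0.08],"turn":[0.06,0,0],"hand":40},
    {"delta_pos":[0,-0.07,0.08],"turn":[0.06,0,0],"hand":30},
    {"delta_pos":[0,-0.07,0.08],"turn":[0.06,0,0],"hand":20},
    {"delta_pos":[0,-0.07,0.08],"turn":[0.06,0,0],"hand":20},
    {"delta_pos":[0,-0.07,0.08],"turn":[0.06,0,0],"hand":20},
  ],
  squeeze=25,
)

```text
t: 6.55
ee_pos: [0.641, -0.0286, 0.0535]
eef_rot: [-3.141, -0.003, 1.548]
wrist_force: [-4.6, 1.0, 5.4]
width: 0.348
```

Run:
```python
from h import *
plan([.641,-.029,.053],1.548)
im=arm.read_camera('wrist'); cv2.imwrite('pics/w5.png',cv2.resize(im[180:370,150:400],None,fx=3,fy=3))
```

```text
now [ 0.641  -0.0286  0.0535] [-3.1410e+00 -2.8000e-03  1.5481e+00] t 6.55 F [-4.6  1.   5.4]
delta [-0.014 -0.001  0.017] turn [-0.005 -0.027  0.   ]
```

View pics/w5.png

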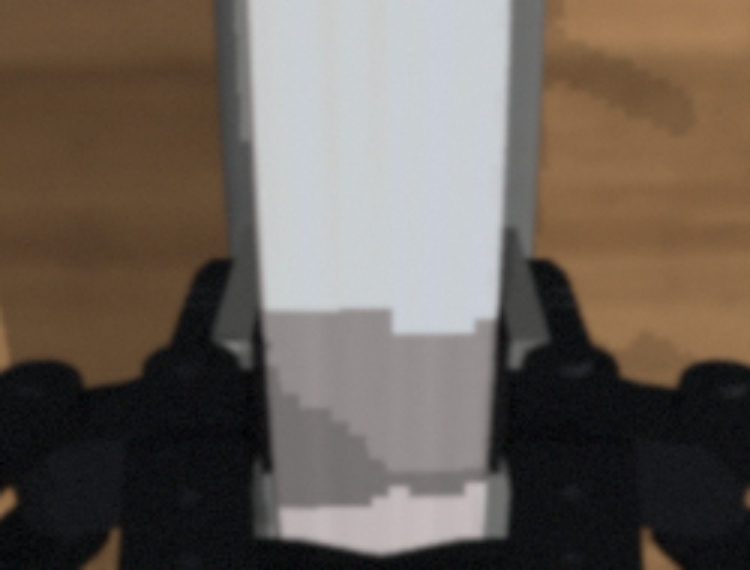

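step_arm(
  commands=[
    {"delta_pos":[0.04,0,0],"turn":[0,0,0],"hand":20},
    {"delta_pos":[0.08,0,0],"turn":[0,0,0],"hand":20},
    {"delta_pos":[0.12,0,0],"turn":[0,0,0],"hand":20},
  ],
  squeeze=25,
)

```text
t: 6.98
ee_pos: [0.6411, -0.0267, 0.0536]
eef_rot: [-3.141, -0.001, 1.547]
wrist_force: [-2.9, -3.6, 2.6]
width: 0.352
```

step_arm(
  commands=[
    {"delta_pos":[0.09,0,0],"turn":[0,0,0],"hand":20},
    {"delta_pos":[0.13,0,0],"turn":[0,0,0],"hand":20},
    {"delta_pos":[0.17,0,0],"turn":[0,0,0],"hand":20},
  ],
)

```text
t: 7.35
ee_pos: [0.6411, -0.0255, 0.0536]
eef_rot: [3.142, 0.004, 1.545]
wrist_force: [-2.9, -8.6, 1.8]
width: 0.35
```

step_arm(
  commands=[
    {"delta_pos":[0.14,0,0],"turn":[0,0,0],"hand":20},
    {"delta_pos":[0.16,0,0],"turn":[0,0,0],"hand":20},
    {"delta_pos":[0.18,0,0],"turn":[0,0,0],"hand":20},
  ],
)

```text
t: 7.72
ee_pos: [0.6411, -0.0255, 0.0536]
eef_rot: [3.141, 0.01, 1.543]
wrist_force: [-0.9, -10.7, 0.9]
width: 0.347
```

step_arm(
  commands=[
    {"delta_pos":[0.18,0,0],"turn":[0,0,0],"hand":20},
    {"delta_pos":[0.2,0,0],"turn":[0,0,0],"hand":20},
    {"delta_pos":[0.22,0,0],"turn":[0,0,0],"hand":20},
  ],
)

```text
t: 8.1
ee_pos: [0.6411, -0.0254, 0.0536]
eef_rot: [3.14, 0.018, 1.54]
wrist_force: [-0.9, -12.4, 1.1]
width: 0.35
```

Run:
```python
from h import *
s=arm.observe();print(s['ft_torque'])
im=arm.read_camera('wrist'); cv2.imwrite('pics/w6.png',im)
```

```text
[-2.02104226  0.52873949  0.51912603]
```

View pics/w6.png

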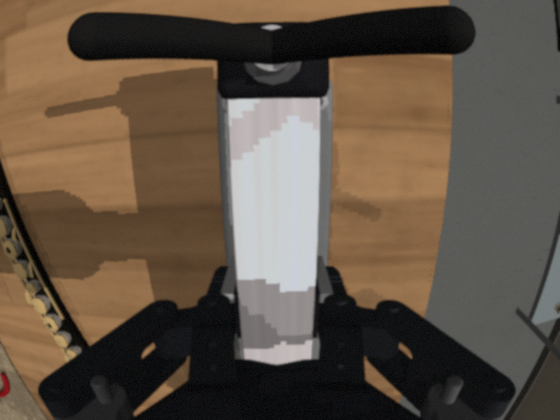

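```bash
cat >> h.py <<'E'
def tubeshift():
    out=[]
    for cam,(r0,r1,c0,c1) in dict(top=(136,164,264,276),side=(190,226,222,252)).items():
        a=cv2.cvtColor(cv2.imread(f'pics/{cam}0.png'),cv2.COLOR_BGR2GRAY).astype(np.float32)
        b=cv2.cvtColor(arm.read_camera(cam),cv2.COLOR_BGR2GRAY)
        cv2.imwrite(f'pics/{cam}_now.png',b); b=b.astype(np.float32)
        U=8; t=cv2.resize(a[r0:r1,c0:c1],None,fx=U,fy=U,interpolation=cv2.INTER_CUBIC)
        m=25; S=cv2.resize(b[r0-m:r1+m,c0-m:c1+m],None,fx=U,fy=U,interpolation=cv2.INTER_CUBIC)
        q=cv2.matchTemplate(S,t,cv2.TM_CCOEFF_NORMED); _,v,_,l=cv2.minMaxLoc(q)
        d=np.array(l)/U-m
        p0=np.array([.64,.066,.112]); e=np.array([.023,1,0])*.01
        J=(proj(cam,p0+e)-proj(cam,p0))/.01
        out.append((cam,'score',round(v,3),'px',d,'mm',round(float(d@J/(J@J))*1e3,1)))
    for o in out: print(*o)
E
python3 -c "
from h import *
tubeshift()"
```

```text
top score 0.99 px [-1.125  0.   ] mm 3.6
side score 0.741 px [-0.125  0.75 ] mm 4.5
```

step_arm(
  commands=[
    {"delta_pos":[0.22,0,0],"turn":[0,-0.1,0],"hand":20},
    {"delta_pos":[0.23,0,0],"turn":[0,-0.1,0],"hand":20},
  ],
)

```text
t: 8.5
ee_pos: [0.6412, -0.0228, 0.0536]
eef_rot: [3.14, 0.033, 1.537]
wrist_force: [-2.3, -5.0, 4.0]
width: 0.351
```

step_arm(
  commands=[
    {"delta_pos":[0.12,0,0],"turn":[0,0.15,-0.05],"hand":20},
    {"delta_pos":[0.18,0,0],"turn":[0,0.3,-0.1],"hand":20},
    {"delta_pos":[0.22,0,0],"turn":[0,0.3,-0.1],"hand":20},
  ],
)

```text
t: 8.88
ee_pos: [0.6413, -0.0176, 0.0535]
eef_rot: [3.14, 0.003, 1.547]
wrist_force: [-4.2, -5.1, 4.6]
width: 0.344
```

step_arm(
  commands=[
    {"delta_pos":[0.18,0,0],"turn":[0,0,0],"hand":20},
    {"delta_pos":[0.3,0,0],"turn":[0,0,0],"hand":20},
    {"delta_pos":[0.42,0,0],"turn":[0,0,0],"hand":20},
    {"delta_pos":[0.54,0,0],"turn":[0,0,0],"hand":20},
    {"delta_pos":[0.66,0,0],"turn":[0,0,0],"hand":20},
    {"delta_pos":[0.76,0,0],"turn":[0,0,0],"hand":20},
  ],
)

```text
t: 9.62
ee_pos: [0.6417, 0.0042, 0.0535]
eef_rot: [3.141, 0.004, 1.547]
wrist_force: [-3.9, -4.3, 5.0]
width: 0.345
```

Run:
```python
from h import *
plan([.641,-.029,.053],1.548)
tubeshift()
i=arm.camera_info('wrist');im=arm.read_camera('wrist'); cv2.imwrite('pics/w7.png',im)
print(proj('wrist',[.6225,-.029,.075],i))
```

```text
now [0.6417 0.0042 0.0535] [3.1406 0.0042 1.5469] t 9.62 F [-3.9 -4.3  5. ]
delta [-1.108  0.004  0.021] turn [ 0.01   0.04  -0.011]
top score 0.97 px [-10.375   0.125] mm 32.8
side score 0.747 px [-1.     5.875] mm 35.0
[238.68285113 352.67910744]
```

View pics/w7.png

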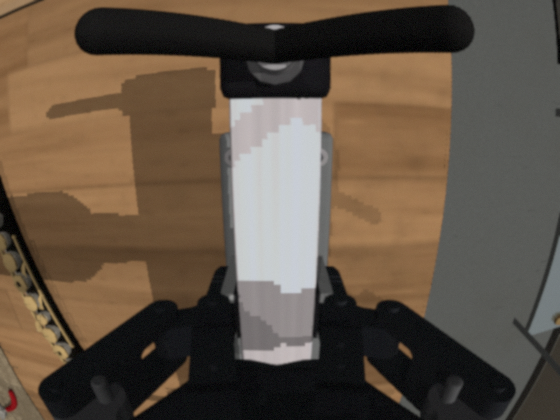

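step_arm(
  commands=[
    {"delta_pos":[0.09,0,0],"turn":[0,0,0],"hand":20},
    {"delta_pos":[0.13,0,0],"turn":[0,0,0],"hand":20},
    {"delta_pos":[0.16,0,0],"turn":[0,0,0],"hand":20},
  ],
)

```text
t: 10.15
ee_pos: [0.6418, 0.0092, 0.0535]
eef_rot: [3.141, 0.004, 1.547]
wrist_force: [-3.4, -3.7, 4.3]
width: 0.35
```

step_arm(
  commands=[
    {"delta_pos":[0.09,0,0],"turn":[0,0,0],"hand":20},
    {"delta_pos":[0.13,0,0],"turn":[0,0,0],"hand":20},
    {"delta_pos":[0.16,0,0],"turn":[0,0,0],"hand":20},
  ],
)

```text
t: 10.52
ee_pos: [0.6419, 0.0152, 0.0535]
eef_rot: [3.141, 0.003, 1.548]
wrist_force: [-3.0, -0.0, 4.2]
width: 0.344
```

Run:
```python
from h import *
plan([.641,-.029,.053],1.548)
tubeshift()
im=arm.read_camera('wrist'); cv2.imwrite('pics/w8.png',cv2.resize(im[180:420,150:400],None,fx=2.5,fy=2.5))
plan([.641,-.029,.053],1.548)
```

```text
now [0.6419 0.0152 0.0535] [3.1407e+00 2.7000e-03 1.5476e+00] t 10.53 F [-3.  -0.   4.2]
delta [-1.473  0.004  0.021] turn [ 0.008  0.026 -0.003]
top score 0.954 px [-13.75    0.125] mm 43.5
side score 0.749 px [-1.25  7.75] mm 46.1
now [0.6419 0.0156 0.0535] [3.1408e+00 2.3000e-03 1.5480e+00] t 10.68 F [-3.8  0.4  4.7]
delta [-1.488  0.005  0.019] turn [0.007 0.022 0.   ]
```

View pics/w8.png

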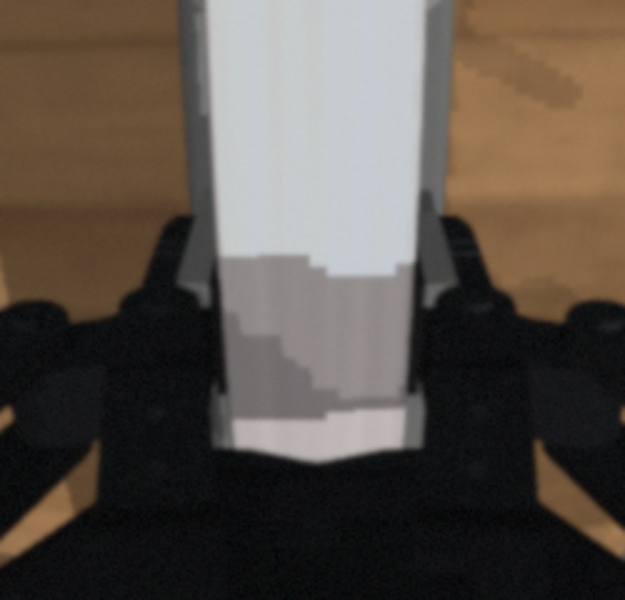

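step_arm(
  commands=[
    {"delta_pos":[0.04,0,0],"turn":[0,0,0],"hand":20},
    {"delta_pos":[0.06,0,0],"turn":[0,0,0],"hand":20},
    {"delta_pos":[0.08,0,0],"turn":[0,0,0],"hand":20},
  ],
)

```text
t: 11.05
ee_pos: [0.642, 0.0175, 0.0535]
eef_rot: [3.141, 0.003, 1.548]
wrist_force: [-3.7, -1.9, 4.1]
width: 0.349
```

step_arm(
  commands=[
    {"delta_pos":[0.05,0,0],"turn":[0,0,0],"hand":20},
    {"delta_pos":[0.08,0,0],"turn":[0,0,0],"hand":20},
  ],
)

```text
t: 11.3
ee_pos: [0.642, 0.0184, 0.0535]
eef_rot: [3.141, 0.005, 1.547]
wrist_force: [-3.4, -5.4, 4.1]
width: 0.345
```

step_arm(
  commands=[
    {"delta_pos":[0.07,0,0],"turn":[0,0,0],"hand":20},
    {"delta_pos":[0.09,0,0],"turn":[0,0,0],"hand":20},
  ],
)

```text
t: 11.55
ee_pos: [0.642, 0.0185, 0.0535]
eef_rot: [3.141, 0.008, 1.546]
wrist_force: [-3.1, -8.3, 3.2]
width: 0.348
```

step_arm(
  commands=[
    {"delta_pos":[0.0,0,0],"turn":[0,0.08,0],"hand":20},
    {"delta_pos":[-0.02,0,0],"turn":[0,0.08,0],"hand":20},
    {"delta_pos":[-0.02,0,0],"turn":[0,0.08,0],"hand":20},
  ],
)

```text
t: 11.92
ee_pos: [0.6419, 0.0183, 0.0535]
eef_rot: [3.141, -0.001, 1.546]
wrist_force: [-3.3, -0.1, 3.7]
width: 0.352
```

step_arm(
  commands=[
    {"delta_pos":[0,0,0],"turn":[0,0,0],"hand":55},
    {"delta_pos":[0,0,0],"turn":[0,0,0],"hand":100},
    {"delta_pos":[0,0,0],"turn":[0,0,0],"hand":100},
    {"delta_pos":[0,0,-1.5],"turn":[0,0,0],"hand":100},
    {"delta_pos":[0,0,-3.5],"turn":[0,0,0],"hand":100},
    {"delta_pos":[-0.5,-1.6,-5.0],"turn":[0,0,0],"hand":100},
    {"delta_pos":[-0.5,-3.0,-5.0],"turn":[0,0,0],"hand":100},
    {"delta_pos":[-0.5,-3.0,-5.0],"turn":[0,0,0],"hand":100},
  ],
)

```text
t: 12.92
ee_pos: [0.5493, 0.0054, 0.204]
eef_rot: [3.14, -0.005, 1.546]
wrist_force: [0.5, 0.8, 0.1]
width: 1.003
```

Run:
```python
from h import *
import pickle
tubeshift()
plan([.641,-.029,.053],1.548)
i=arm.camera_info('wrist');im=arm.read_camera('wrist'); cv2.imwrite('pics/w9.png',im); pickle.dump((i,im),open('w9.pkl','wb'))
u,v=proj('wrist',[.6225,-.029,.075],i).astype(int); print(u,v)
cv2.imwrite('pics/w9c.png',cv2.resize(im[v-45:v+45,u-50:u+50],None,fx=6,fy=6,interpolation=cv2.INTER_CUBIC))
```

```text
top score 0.953 px [-14.75   0.25] mm 46.7
side score 0.956 px [-1.125  8.   ] mm 47.4
now [0.5518 0.006  0.2038] [ 3.1391e+00 -2.5000e-03  1.5468e+00] t 13.03 F [-0.4 -0.3  0.6]
delta [-1.108  2.989  5.03 ] turn [ 0.024 -0.024 -0.012]
353 236
```

View pics/w9c.png

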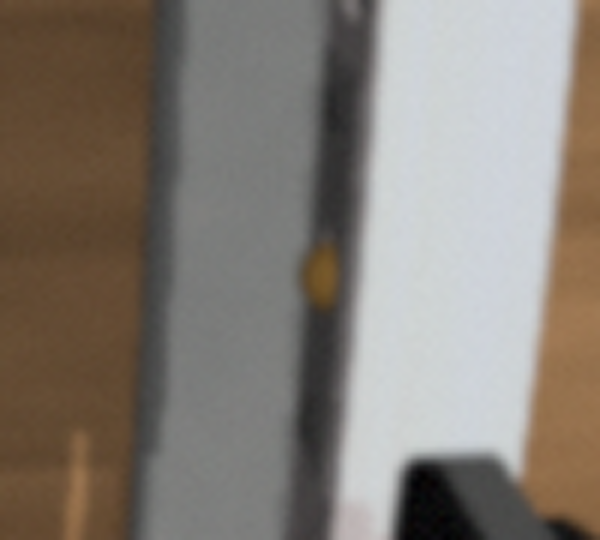

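View pics/w9.png

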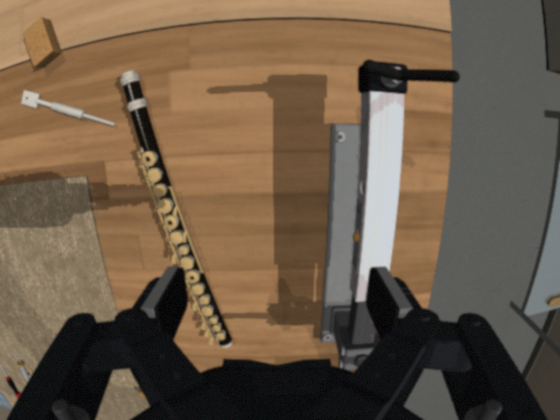

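Run:
```python
from h import *
import pickle
i,im=pickle.load(open('w9.pkl','rb'))
a=atz('wrist',(128,72),.009,i);b=atz('wrist',(229,345),.009,i);print(a,b,np.linalg.norm(a-b),(a+b)/2)
plan([.437,-.037,.14],1.815)
```

```text
[0.3939716  0.13861826 0.009     ] [ 0.48336063 -0.21161645  0.009     ] 0.36146196568111855 [ 0.43866612 -0.0364991   0.009     ]
now [0.5522 0.006  0.2035] [ 3.1395e+00 -1.4000e-03  1.5468e+00] t 13.07 F [-0.3  0.1 -0.7]
delta [-1.527 -3.807  2.107] turn [ 0.022 -0.01  -2.561]
```

step_arm(
  commands=[
    {"delta_pos":[-0.8,-1.9,0.5],"turn":[0,0,-1.3],"hand":100},
    {"delta_pos":[-1.53,-3.8,1.3],"turn":[0,0,-2.55],"hand":100},
    {"delta_pos":[-1.53,-3.8,2.1],"turn":[0,0,-2.55],"hand":100},
    {"delta_pos":[-1.53,-3.8,2.1],"turn":[0,0,-2.55],"hand":100},
    {"delta_pos":[-1.53,-3.8,2.1],"turn":[0,0,-2.55],"hand":100},
    {"delta_pos":[-1.53,-3.8,2.1],"turn":[0,0,-2.55],"hand":100},
  ],
)

```text
t: 13.82
ee_pos: [0.4387, -0.0371, 0.1411]
eef_rot: [3.138, 0.001, 1.814]
wrist_force: [0.4, -0.8, -0.0]
width: 1.001
```

Run:
```python
from h import *
import pickle
plan([.438,-.037,.14],1.815)
i=arm.camera_info('wrist');im=arm.read_camera('wrist'); cv2.imwrite('pics/w10.png',im); pickle.dump((i,im),open('w10.pkl','wb'))
print(proj('wrist',[.438,-.037,.009],i), np.round(arm.observe()['ee_pos'],4))
```

```text
now [ 0.4387 -0.0371  0.1411] [3.1382e+00 8.0000e-04 1.8140e+00] t 13.82 F [ 0.4 -0.8 -0. ]
delta [ 0.009 -0.023  0.036] turn [ 0.032  0.008 -0.01 ]
[274.9290088  199.63965879] [ 0.4385 -0.0371  0.141 ]
```

View pics/w10.png

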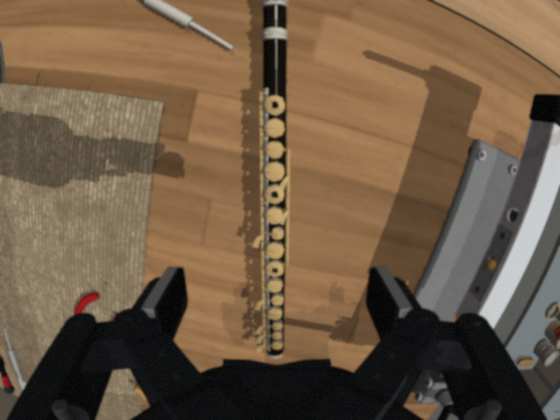

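step_arm(
  commands=[
    {"delta_pos":[0,-0.01,1.3],"turn":[0.03,0,0],"hand":100},
    {"delta_pos":[0,-0.02,2.8],"turn":[0.03,0,0],"hand":100},
    {"delta_pos":[0,-0.02,3.8],"turn":[0.03,0,0],"hand":80},
    {"delta_pos":[0,-0.02,4.3],"turn":[0.03,0,0],"hand":60},
    {"delta_pos":[0,-0.02,4.45],"turn":[0.03,0,0],"hand":45},
    {"delta_pos":[0,-0.02,4.45],"turn":[0.03,0,0],"hand":45},
  ],
  squeeze=30,
)

```text
t: 14.62
ee_pos: [0.4392, -0.0372, 0.0081]
eef_rot: [3.14, 0.001, 1.814]
wrist_force: [0.7, 0.0, 0.9]
width: 0.449
```

Run:
```python
from h import *
plan([.438,-.037,.006],1.815)
im=arm.read_camera('wrist'); cv2.imwrite('pics/w11.png',im)
```

```text
now [ 0.4392 -0.0372  0.0081] [3.1405e+00 8.0000e-04 1.8140e+00] t 14.62 F [0.7 0.  0.9]
delta [ 0.016 -0.037  0.07 ] turn [ 0.011  0.008 -0.009]
```

View pics/w11.png

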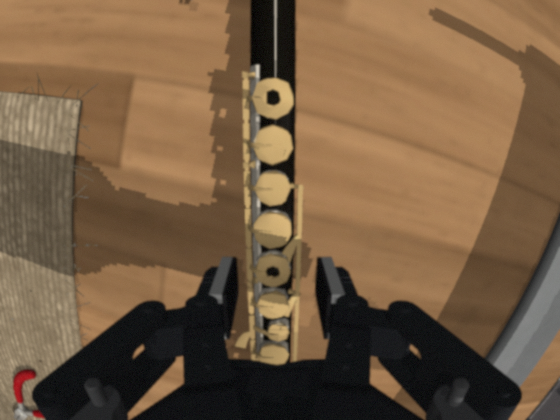

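step_arm(
  commands=[
    {"delta_pos":[0,-0.03,0.08],"turn":[0,0,0],"hand":35},
    {"delta_pos":[0,-0.03,0.08],"turn":[0,0,0],"hand":25},
    {"delta_pos":[0,-0.03,0.08],"turn":[0,0,0],"hand":10},
    {"delta_pos":[0,-0.03,0.08],"turn":[0,0,0],"hand":5},
    {"delta_pos":[0,-0.03,0.08],"turn":[0,0,0],"hand":5},
  ],
  squeeze=35,
)

```text
t: 15.3
ee_pos: [0.4384, -0.0373, 0.0065]
eef_rot: [3.14, -0.0, 1.814]
wrist_force: [-2.1, -0.2, 6.3]
width: 0.21
```

step_arm(
  commands=[
    {"delta_pos":[0,0,-0.3],"turn":[0,0,0],"hand":5},
    {"delta_pos":[0,0,-0.8],"turn":[0,0,0],"hand":5},
    {"delta_pos":[0,0,-1.3],"turn":[0,0,0],"hand":5},
    {"delta_pos":[0,0,-1.5],"turn":[0,0,0],"hand":5},
    {"delta_pos":[0,0,-1.5],"turn":[0,0,0],"hand":5},
  ],
)

```text
t: 15.92
ee_pos: [0.4388, -0.0371, 0.0521]
eef_rot: [3.138, -0.001, 1.814]
wrist_force: [0.3, 0.6, -2.8]
width: 0.213
```

Run:
```python
from h import *
plan([.438,-.037,.24],1.548)
im=arm.read_camera('wrist'); cv2.imwrite('pics/w12.png',im)
im=arm.read_camera('side'); cv2.imwrite('pics/s12.png',cv2.resize(im[150:270,210:350],None,fx=5,fy=5,interpolation=cv2.INTER_CUBIC))
```

```text
now [ 0.4388 -0.0371  0.0521] [ 3.1385e+00 -6.0000e-04  1.8142e+00] t 15.93 F [ 0.3  0.6 -2.8]
delta [ 1.400e-02 -5.000e-03 -6.262e+00] turn [ 0.029 -0.01   2.542]
```

View pics/w12.png

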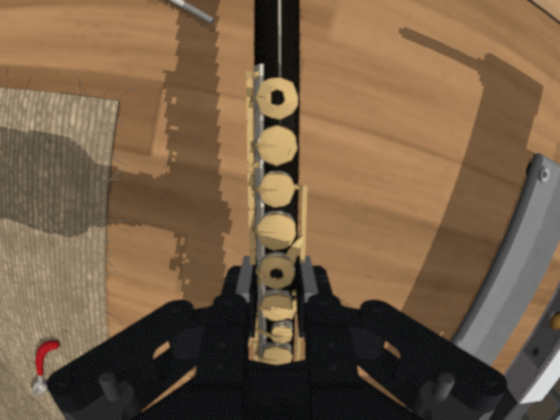

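View pics/s12.png

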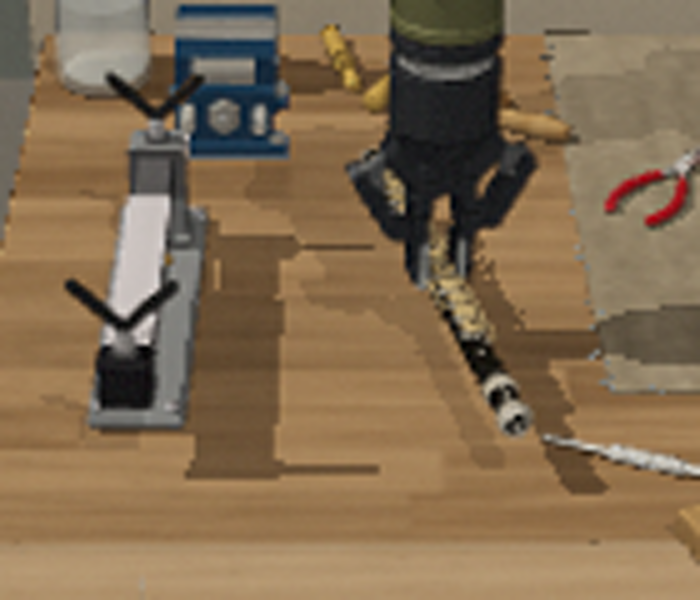

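step_arm(
  commands=[
    {"delta_pos":[0,0,-1.0],"turn":[0,0,0.2],"hand":5},
    {"delta_pos":[0,0,-2.2],"turn":[0,0,0.6],"hand":5},
    {"delta_pos":[0,0,-3.4],"turn":[0,0,1.0],"hand":5},
    {"delta_pos":[0,0,-4.6],"turn":[0,0,1.5],"hand":5},
    {"delta_pos":[0,0,-5.6],"turn":[0,0,2.0],"hand":5},
    {"delta_pos":[0,0,-6.2],"turn":[0,0,2.4],"hand":5},
    {"delta_pos":[0,0,-6.2],"turn":[0,0,2.54],"hand":5},
    {"delta_pos":[0,0,-6.2],"turn":[0,0,2.54],"hand":5},
  ],
)

```text
t: 17.02
ee_pos: [0.4371, -0.0374, 0.236]
eef_rot: [-3.141, -0.0, 1.549]
wrist_force: [-0.3, -0.5, -1.2]
width: 0.214
```

Run:
```python
from h import *
plan([.641,-.0255,.24],1.548)
```

```text
now [ 0.4371 -0.0374  0.236 ] [-3.1406 -0.      1.5485] t 17.02 F [-0.3 -0.5 -1.2]
delta [ 0.548  6.785 -0.141] turn [-0.01  -0.     0.005]
```

step_arm(
  commands=[
    {"delta_pos":[0.1,0.7,-0.1],"turn":[0,0,0],"hand":5},
    {"delta_pos":[0.2,1.8,-0.1],"turn":[0,0,0],"hand":5},
    {"delta_pos":[0.3,3.0,-0.1],"turn":[0,0,0],"hand":5},
    {"delta_pos":[0.4,4.2,-0.1],"turn":[0,0,0],"hand":5},
    {"delta_pos":[0.5,5.4,-0.1],"turn":[0,0,0],"hand":5},
    {"delta_pos":[0.55,6.4,-0.1],"turn":[0,0,0],"hand":5},
    {"delta_pos":[0.55,6.79,0.2],"turn":[0,0,0],"hand":5},
    {"delta_pos":[0.55,6.79,0.8],"turn":[0,0,0],"hand":5},
    {"delta_pos":[0.55,6.79,1.0],"turn":[0,0,0],"hand":5},
    {"delta_pos":[0.55,6.79,1.0],"turn":[0,0,0],"hand":5},
  ],
)

```text
t: 18.27
ee_pos: [0.6398, -0.0254, 0.205]
eef_rot: [-3.139, -0.001, 1.548]
wrist_force: [0.1, 0.2, -1.2]
width: 0.217
```

Run:
```python
from h import *
plan([.641,-.0255,.1345],1.548)
im=arm.read_camera('wrist'); cv2.imwrite('pics/w13.png',im)
a=arm.read_camera('side'); cv2.imwrite('pics/s13.png',cv2.resize(a[130:230,190:330],None,fx=5,fy=5,interpolation=cv2.INTER_CUBIC))
a=arm.read_camera('top'); cv2.imwrite('pics/t13.png',cv2.resize(a[120:200,245:370],None,fx=6,fy=6,interpolation=cv2.INTER_CUBIC))
plan([.641,-.0255,.1345],1.548)
```

```text
now [ 0.6398 -0.0254  0.205 ] [-3.1388e+00 -7.0000e-04  1.5482e+00] t 18.27 F [ 0.1  0.2 -1.2]
delta [-0.003  0.046  2.35 ] turn [-0.027 -0.007  0.002]
now [ 0.6411 -0.0254  0.2066] [ 3.1414e+00 -8.0000e-04  1.5484e+00] t 18.43 F [ 0.7  0.9 -1.7]
delta [-0.004 -0.003  2.404] turn [ 0.002 -0.007  0.004]
```

View pics/s13.png

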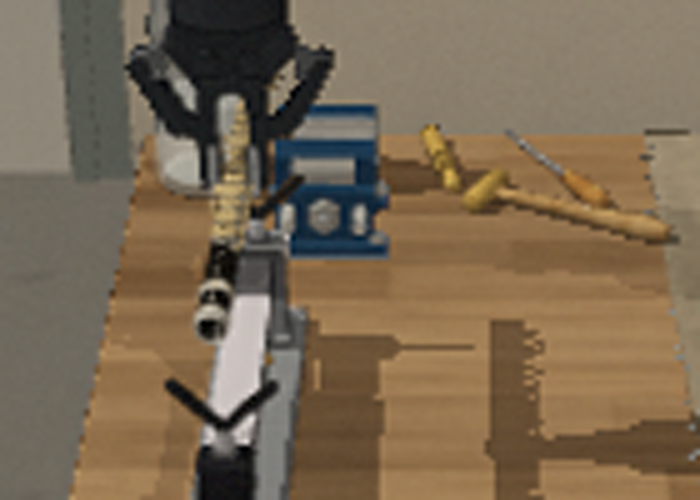

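View pics/w13.png

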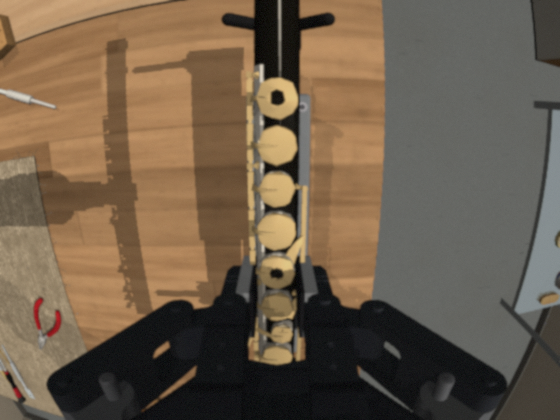

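View pics/t13.png

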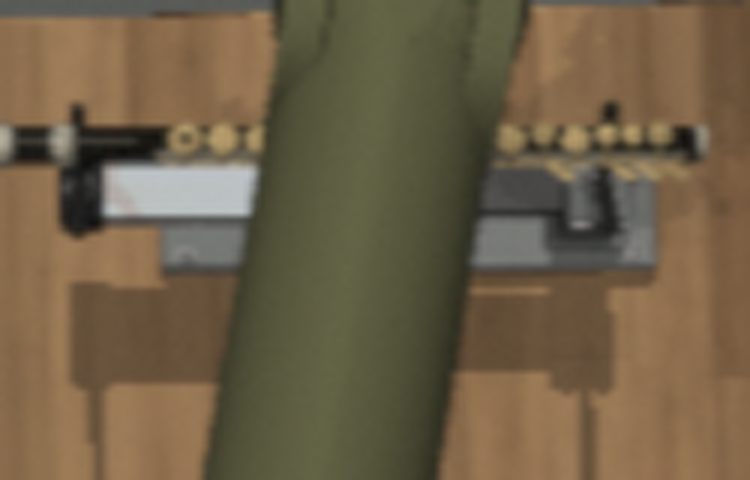

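step_arm(
  commands=[
    {"delta_pos":[0,0,0.4],"turn":[0,0,0],"hand":5},
    {"delta_pos":[0,0,0.9],"turn":[0,0,0],"hand":5},
    {"delta_pos":[0,0,1.4],"turn":[0,0,0],"hand":5},
    {"delta_pos":[0,0,1.8],"turn":[0,0,0],"hand":5},
    {"delta_pos":[0,0,2.0],"turn":[0,0,0],"hand":5},
    {"delta_pos":[0,0,2.1],"turn":[0,0,0],"hand":5},
    {"delta_pos":[0,0,2.1],"turn":[0,0,0],"hand":5},
  ],
)

```text
t: 19.3
ee_pos: [0.6413, -0.0255, 0.1437]
eef_rot: [3.141, -0.001, 1.548]
wrist_force: [-0.4, 0.2, -1.7]
width: 0.21
```

Run:
```python
from h import *
a=arm.read_camera('side'); cv2.imwrite('pics/s14.png',cv2.resize(a[150:250,190:290],None,fx=6,fy=6,interpolation=cv2.INTER_CUBIC))
plan([.641,-.0255,.1345],1.548)
```

```text
now [ 0.6414 -0.0255  0.144 ] [ 3.1407e+00 -8.0000e-04  1.5484e+00] t 19.35 F [ 0.1  0.7 -1.2]
delta [-0.001 -0.013  0.317] turn [ 0.008 -0.008  0.004]
```

View pics/s14.png

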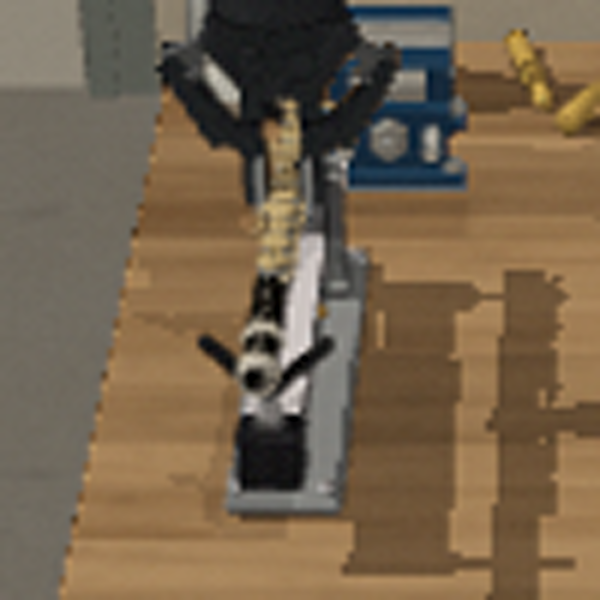

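Flute hangs just above the V, centred (fork tops at about (200,340) and (330,345), flute end at (258,370)). Creep down.

step_arm(
  commands=[
    {"delta_pos":[0,0,0.08],"turn":[0,0,0],"hand":5},
    {"delta_pos":[0,0,0.16],"turn":[0,0,0],"hand":5},
    {"delta_pos":[0,0,0.2],"turn":[0,0,0],"hand":5},
    {"delta_pos":[0,0,0.2],"turn":[0,0,0],"hand":5},
  ],
)

```text
t: 19.85
ee_pos: [0.6413, -0.0254, 0.1378]
eef_rot: [3.141, -0.001, 1.549]
wrist_force: [-1.2, -0.8, -2.2]
width: 0.212
```

step_arm(
  commands=[
    {"delta_pos":[0,0,0.03],"turn":[0,0,0],"hand":5},
    {"delta_pos":[0,0,0.06],"turn":[0,0,0],"hand":5},
    {"delta_pos":[0,0,0.08],"turn":[0,0,0],"hand":5},
  ],
)

```text
t: 20.23
ee_pos: [0.6413, -0.0254, 0.1354]
eef_rot: [3.141, -0.001, 1.548]
wrist_force: [-0.3, -1.1, -2.1]
width: 0.213
```

step_arm(
  commands=[
    {"delta_pos":[0,0,0.03],"turn":[0,0,0],"hand":5},
    {"delta_pos":[0,0,0.06],"turn":[0,0,0],"hand":5},
    {"delta_pos":[0,0,0.07],"turn":[0,0,0],"hand":5},
  ],
)

```text
t: 20.6
ee_pos: [0.6417, -0.0255, 0.1342]
eef_rot: [3.14, -0.001, 1.548]
wrist_force: [-1.4, 0.8, 4.5]
width: 0.208
```

step_arm(
  commands=[
    {"delta_pos":[0,0,0],"turn":[0,0,0],"hand":20},
    {"delta_pos":[0,0,0],"turn":[0,0,0],"hand":28},
    {"delta_pos":[0,0,0],"turn":[0,0,0],"hand":40},
    {"delta_pos":[0,0,0],"turn":[0,0,0],"hand":60},
    {"delta_pos":[0,0,0],"turn":[0,0,0],"hand":80},
  ],
)

```text
t: 21.22
ee_pos: [0.6417, -0.0255, 0.1341]
eef_rot: [3.14, -0.001, 1.548]
wrist_force: [0.6, 0.2, -0.0]
width: 0.791
```

Run:
```python
from h import *
plan([.641,-.0255,.1345],1.548)
im=arm.read_camera('wrist'); cv2.imwrite('pics/w15.png',im)
a=arm.read_camera('side'); cv2.imwrite('pics/s15.png',cv2.resize(a[150:250,190:290],None,fx=6,fy=6,interpolation=cv2.INTER_CUBIC))
```

```text
now [ 0.6417 -0.0255  0.1341] [ 3.1400e+00 -1.0000e-03  1.5484e+00] t 21.23 F [ 0.6  0.2 -0. ]
delta [-0.    -0.024 -0.014] turn [ 0.015 -0.009  0.004]
```

View pics/w15.png

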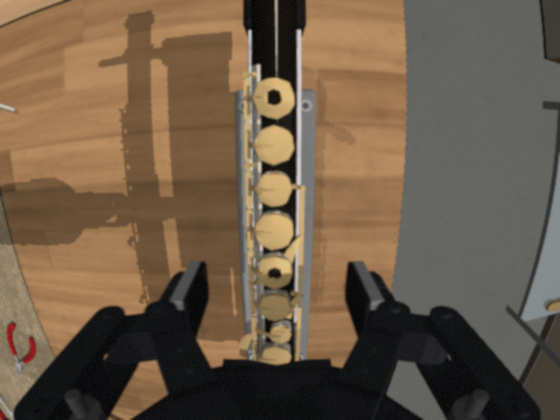

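View pics/s15.png

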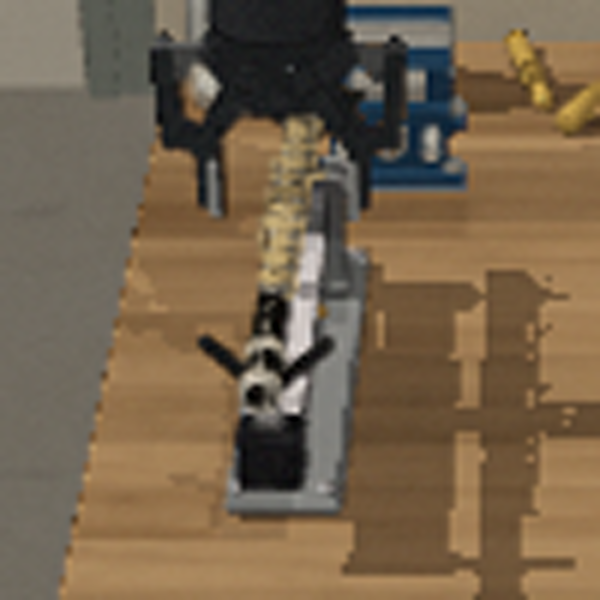

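Flute sits in the bottom of the V, keys up, fingers clear on both sides. Retreat upwards and check.

step_arm(
  commands=[
    {"delta_pos":[0,0,-0.5],"turn":[0,0,0],"hand":80},
    {"delta_pos":[0,0,-1.5],"turn":[0,0,0],"hand":80},
    {"delta_pos":[0,0,-2.8],"turn":[0,0,0],"hand":80},
    {"delta_pos":[0,0,-4.0],"turn":[0,0,0],"hand":80},
    {"delta_pos":[0,-1.5,-4.0],"turn":[0,0,0],"hand":80},
    {"delta_pos":[0,-3.0,-4.0],"turn":[0,0,0],"hand":80},
    {"delta_pos":[0,-3.8,-4.0],"turn":[0,0,0],"hand":80},
    {"delta_pos":[0,-3.8,-4.0],"turn":[0,0,0],"hand":80},
    {"delta_pos":[0,-3.8,-4.0],"turn":[0,0,0],"hand":80},
  ],
)

```text
t: 22.45
ee_pos: [0.5285, -0.023, 0.2548]
eef_rot: [3.138, -0.001, 1.548]
wrist_force: [0.4, 0.5, 0.6]
width: 0.796
```

Run:
```python
from h import *
import pickle
plan([.641,-.0255,.1345],1.548)
i=arm.camera_info('wrist');im=arm.read_camera('wrist'); cv2.imwrite('pics/w16.png',im);pickle.dump((i,im),open('w16.pkl','wb'))
a=arm.read_camera('side'); cv2.imwrite('pics/s16.png',cv2.resize(a[150:250,190:330],None,fx=5,fy=5,interpolation=cv2.INTER_CUBIC))
a=arm.read_camera('top'); cv2.imwrite('pics/t16.png',cv2.resize(a[120:200,235:370],None,fx=5.8,fy=5.8,interpolation=cv2.INTER_CUBIC))
```

```text
now [ 0.5285 -0.023   0.2548] [ 3.1380e+00 -1.5000e-03  1.5484e+00] t 22.45 F [0.4 0.5 0.6]
delta [-4.000e-03  3.736e+00  4.024e+00] turn [ 0.034 -0.014  0.004]
```

View pics/w16.png

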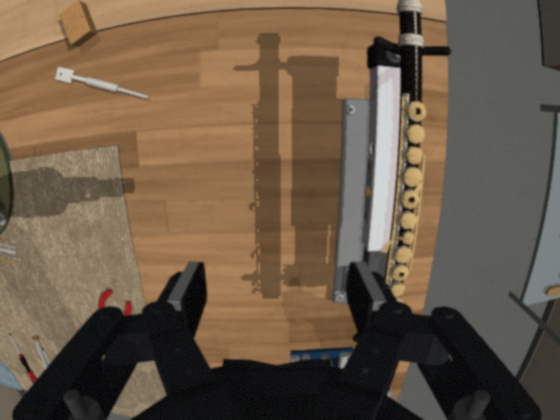

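View pics/s16.png

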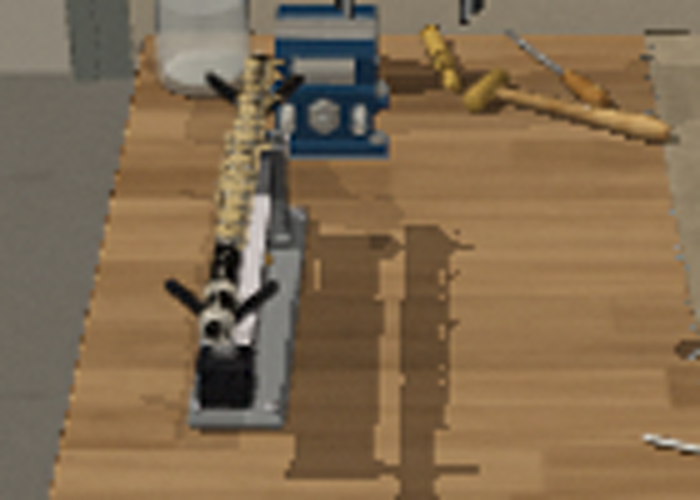

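View pics/t16.png

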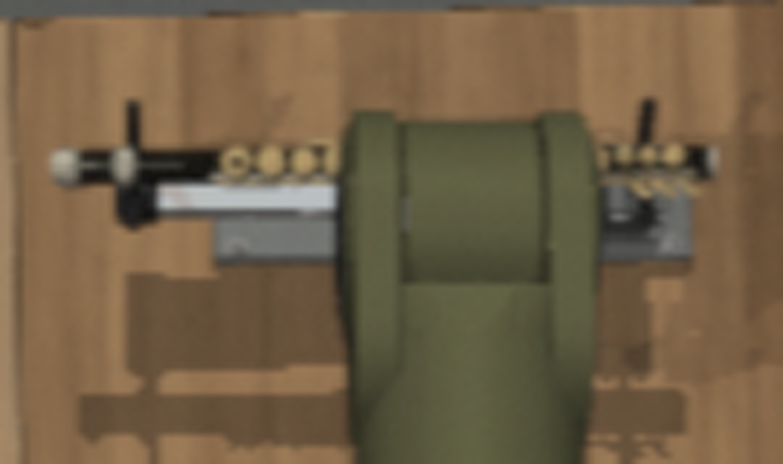

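Run:
```python
from h import *
import pickle
i,im=pickle.load(open('w16.pkl','rb'))
cv2.imwrite('pics/w16c.png',cv2.resize(im[150:230,330:430],None,fx=6,fy=6,interpolation=cv2.INTER_CUBIC))
tp=lambda c:(235+c[0]/5.8-.4,120+c[1]/5.8-.4)
a=atz('top',tp((52,166)),.137);b=atz('top',tp((718,160)),.137);print(a,b,np.linalg.norm(a-b),(a+b)/2)
f1=atz('top',tp((133,104)),.148);f2=atz('top',tp((648,104)),.148);print(f1,f2)
tubeshift()
o={'spirit_lamp':(.395,.576),'paste_jar':(.439,.428),'oil_bottle':(.303,.448),'pad_tin':(.263,.314),'hammer':(.415,-.369),'file':(.384,-.434)}
for l in o:
    d=arm.find_in(l,'top')
    if d: print(l,round(d[0]['confidence'],2),np.round(atz('top',d[0]['location'],.03)[:2]-o[l],3))
```

```text
[0.64191984 0.15587968 0.137     ] [ 0.63635514 -0.20239392  0.137     ] 0.3583168087804266 [ 0.63913749 -0.02325712  0.137     ]
[0.67218277 0.11130801 0.148     ] [ 0.66549576 -0.16398651  0.148     ]
top score 0.706 px [-12.75   24.125] mm 40.5
side score 0.619 px [-1.     8.125] mm 48.0
spirit_lamp 0.64 [-0.     0.007]
paste_jar 0.61 [ 0.002 -0.009]
oil_bottle 0.45 [ 0.144 -0.025]
pad_tin 0.85 [-0.011  0.003]
hammer 0.49 [-0.003 -0.01 ]
file 0.46 [-0.007  0.012]
```

View pics/w16c.png

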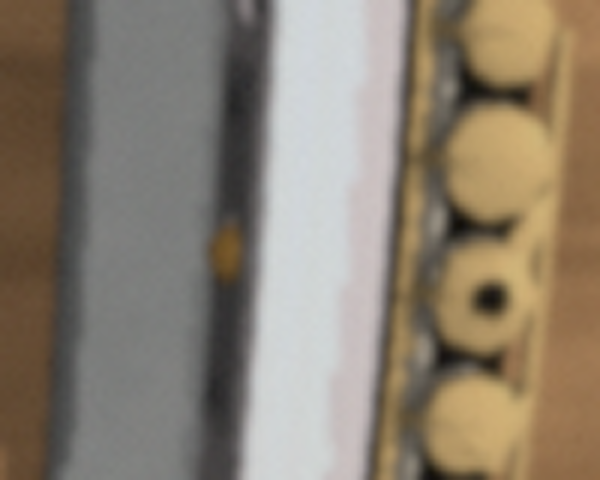

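Run:
```python
from h import *
a=cv2.imread('pics/top_now.png',0);b=cv2.cvtColor(cv2.imread('pics/top0.png'),cv2.COLOR_BGR2GRAY)
print(cv2.absdiff(a,b)[250:268,150:170].max(), cv2.absdiff(a,b)[205:300,105:210].max())
print(arm.close_job())
```

```text
8 26
the job is handed in; nothing more can be done
None
```

The cradle is widened by one hole and locked, and the flute is lying keys up across both forks. I handed the job in at about 22.8 s of the 64 s allowed. It reports no verdict.

**Tube:** I gripped it across the button, which pressed flush, and drew it outwards. The button dived at about 12.5 N wrist pull. I crept from 33 mm on, and the tube stopped at about 47 mm when the pull rose to about 8 N without further movement. I backed off straight away. Those are wrist-force readings; I had no direct measure of the force between the button and the tube. The wrist camera then showed the button standing out through the stop plate, as it still did in my last picture.

**Flute:** It was gripped at the middle, turned by about 15° and lowered until it met the forks with about 6 N, then released. The last top-camera check put its middle at about (0.639, -0.023) m, between the forks. It sticks out past the tube fork and the fixed fork by about 45 and 38 mm, and is in line with the tube within about 0.01 rad. The gripper is clear of everything.

**Checks that disagreed:**
- **Tube position:** the last top-camera match gave 40 mm with a poor score, because the flute and arm now cover the fork. The side camera, also with a weak score, gave 48 mm. Before the flute was laid, the two cameras gave 46.7 and 47.4 mm.
- **Oil bottle:** the network reported it about 15 cm from where it started, but that was the paste jar's position. Comparing the picture with the first one showed no change where the bottle stands. The other bystanders were within about 1.5 cm of their first estimates, which is the network's scatter.

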